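# Clear the packing desk: tape, stamps and the portable drive to their places

## Robot

A 6-joint arm with a two-finger parallel gripper is mounted at the origin on the work surface. World frame = base frame: x ahead of the robot, y to its left, z up, the work surface at z = 0. Lengths are in m, angles in rad, forces in N, time in s.
With the tool pointing down it reaches from about 0.35 to 0.725 m from the base axis. Payload 4.3 kg.
Tool frame: the origin (TCP) lies midway between the tips of the shut fingers; the grasp point (between the pads) lies 19 mm behind it; z points along the fingers, y is the line along which they close (so a half turn about z gives the same grasp; the last joint's range is limited). The gripper opens to 85 mm and grips with 20 to 120 N. Pads are 22 mm wide; open, the fingers measure 114 mm over their backs; the gripper's body (76 mm by 85 mm) begins 54 mm behind the grasp point. The pads swing forward as they close: fully open they stand 13 mm farther back than shut.
Start: joints at [-1.322, 0.377, 0.081, 1.274, 0, 1.46], TCP at [0.202, -0.538, 0.231] pointing down, gripper open.
Joint ranges: [-2.72, 2.72], [-0.84, 1.66], [-1.02, 1.22], [-1.77, 2.12], [-1.37, 1.28], [-3.14, 3.14]. Speed limits (rad/s): [2.57, 2.57, 3.14, 3.14, 3.14, 3.14].

## Interface

Orientations are given as a 3x3 rotation matrix whose columns are the frame's x, y, z axes.
In Python, from plant import manip gives the robot as it stands.
- The arm moves only by the shell command python3 -m creep 'ROWS'. ROWS is JSON, one flat list of numbers, 5 for each row, row after row: the closure, from 0 (fully open) to 1 (shut), then the shift along the tool's x, y, z in mm, then the turn about the tool's z in degrees. In form: [gripper, x, y, z, spin, gripper, x, y, z, spin, ...]. A call has 1 to 12 rows; each row shifts and turns the commanded pose from where the row before left it, along the tool's axes as they then stand; what a row does not reach is not made up. A row lasts 1/8 s, in which the tool goes at most 62.5 mm and 10.7 degrees, less where a joint would pass 70% of its speed; a pose out of reach is approached as far as the arm can. A call with a gripper value outside its range is refused whole. The fingers move at their own pace and stop on an object; the grip force is fixed at half the most. Time passes only in rows, so rows that do not move let the fingers close. It gives the time, the measured TCP pose, the force, the opening and the grip force at its end, in the units of the state.
- manip.get_state(): the state, without advancing time (a new reading comes with each control period).
- manip.read_camera(name): name is "scene" or "top" or "wrist"; returns (picture, depth): 384x512x3 uint8, red, green, blue; 384x512 float32, m along the optical axis (not along the pixel's ray), 0 where there is no reading.
- manip.calibration(name): a dict with "vfov" (degrees; the focal length in pixels is half the picture's height over the tangent of half this angle, whatever the lens; pixels are square), "cx", "cy" (the principal point, pixels), "view" (4x4, takes a point from world to camera coordinates). Camera axes: x right, y down, z forward; pixel columns grow to the right and rows downward; lengths in m; the calibration is good to about 2 mm. A picture is of the moment at which its call begins: read the wrist's pose just before it. calibration takes no time and is no camera call; for the wrist camera it gives the pose at the moment of the call.
- manip.job_done(): hands the job in; it is judged then, once.
The state is a dict: "time": time; "joint_positions": joint angles; "joint_velocities": joint speeds; "joint_efforts": joint torques, N m; "position": TCP position; "tcp_rot": TCP orientation; "ft_force": force on the tool from outside, world axes, zero at the start; "torque": the same for the moment, N m; "width": finger opening in m; "finger_force": force on a finger pad.
Only numpy, scipy, OpenCV 4.12 (cv2) and the standard library are available. Lean on these libraries where they do the work, as an engineer would, in place of code of your own. Each camera call takes 0.05 s, during which the arm holds its last target. There are 200 camera calls.

## Task

Sort the things left on the packing desk: stand the two hand stamps upright in the orange tray, one in each compartment, and lay the two rolls of tape flat in the blue tray, one in each compartment. Slide the dark portable drive lengthwise under the low roof of the grey bay, through its open, yellow-edged front, until it is fully home against the back wall. Leave the flask and the stack of disc cases alone, let go of everything and leave it at rest.

Things in the scene. Friction and masses are not known exactly. Their poses are not given: they have to be found in the camera images.
- brown_tape: roll of brown adhesive tape lying flat: a ring 56 mm outside diameter, 28 mm hole, 28 mm high, about 60 g. Loose. Origin: centre of the underside; z is its axis, up.
- black_tape: roll of black adhesive tape lying flat: a ring 56 mm outside diameter, 28 mm hole, 28 mm high, about 60 g. Loose. Origin: centre of the underside; z is its axis, up.
- red_stamp: hand stamp standing upright: red base block 50 mm (its x) by 32 mm (its y), 22 mm high, then a steel neck 16 mm across from 22 to 34 mm height, then a round wooden knob 26 mm across (cylindrical from 39 to 58 mm height, rounded off above), 62 mm tall in all, about 90 g. Loose. Origin: centre of the underside; z up.
- green_stamp: hand stamp standing upright: green base block 50 mm (its x) by 32 mm (its y), 22 mm high, then a steel neck 16 mm across from 22 to 34 mm height, then a round wooden knob 26 mm across (cylindrical from 39 to 58 mm height, rounded off above), 62 mm tall in all, about 90 g. Loose. Origin: centre of the underside; z up.
- drive: portable disk drive, a flat dark grey slab with a white label on top: 100 mm long (its x), 56 mm wide (its y), 16 mm thick, about 150 g, lying flat. Loose. Origin: centre of the underside; z up. Either end may go into the bay first.
- tape_tray: Blue open shallow tray fixed to the desk, 94 mm (its x) by 184 mm (its y) outside, 14 mm high; a wall across the middle makes two compartments, each 86 by 86 mm inside, centred 45 mm from the tray's centre along its +y and -y. Floor and walls 4 mm thick, all walls 14 mm high. Origin: centre of the underside; z up. For the tape rolls.
- stamp_tray: Orange open shallow tray fixed to the desk, 94 mm (its x) by 184 mm (its y) outside, 14 mm high; a wall across the middle makes two compartments, each 86 by 86 mm inside, centred 45 mm from the tray's centre along its +y and -y. Floor and walls 4 mm thick, all walls 14 mm high. Origin: centre of the underside; z up. For the stamps.
- drive_bay: low grey bay fixed to the desk, which is its floor; roof with a yellow front edge, 5 mm thick, top 31 mm up. Opening 76 mm wide, 26 mm high, in its -x face: side walls (6 mm) begin at x = -48 mm, roof at -46; inner face of the back wall at x = +44. Home, the drive's centre is at x = -6 and 8 mm stick out. Things to sort may lie before the opening. Origin: centre of the bay at desk height; z up.
- flask: bystander: short drinking flask, blue with a steel shoulder and black cap, 68 mm across, 150 mm tall, standing upright. Origin: centre of the underside.
- disc_cases: bystander: two clear-grey plastic disc cases with a purple cover picture, in a stack, about 130 mm (its x) by 145 mm (its y), 21 mm high. Origin: centre of the underside.
There are look-alikes about, which are no part of the job. What is shaped like the drive_bay but green or red is not meant.

How it is judged:
At the end, for the whole second after the job is handed in: Tapes flat, stamps upright on their tray's floor, one per compartment (within 22 mm, stamps 32 mm, of its centre); drive flat in the bay, lengthwise (0.25 rad), within 12 mm of the back wall, 15 mm of the centre line; all within 0.12 rad of level and at rest (z of brown_tape in the frame of tape_tray between -0.002 and 0.008 m and linear speed of each of brown_tape, black_tape, red_stamp, green_stamp, drive below 0.02 m/s and angle between each of brown_tape, black_tape, red_stamp, green_stamp, drive's own z axis and vertical below 0.12 rad and z of black_tape in the frame of tape_tray between -0.002 and 0.008 m and ((x of brown_tape in the frame of tape_tray between -0.022 and 0.022 m and y of brown_tape in the frame of tape_tray between 0.023 and 0.067 m and x of black_tape in the frame of tape_tray between -0.022 and 0.022 m and y of black_tape in the frame of tape_tray between -0.067 and -0.023 m) or (x of brown_tape in the frame of tape_tray between -0.022 and 0.022 m and y of brown_tape in the frame of tape_tray between -0.067 and -0.023 m and x of black_tape in the frame of tape_tray between -0.022 and 0.022 m and y of black_tape in the frame of tape_tray between 0.023 and 0.067 m)) and z of red_stamp in the frame of stamp_tray between -0.002 and 0.008 m and z of green_stamp in the frame of stamp_tray between -0.002 and 0.008 m and ((x of red_stamp in the frame of stamp_tray between -0.032 and 0.032 m and y of red_stamp in the frame of stamp_tray between 0.013 and 0.077 m and x of green_stamp in the frame of stamp_tray between -0.032 and 0.032 m and y of green_stamp in the frame of stamp_tray between -0.077 and -0.013 m) or (x of red_stamp in the frame of stamp_tray between -0.032 and 0.032 m and y of red_stamp in the frame of stamp_tray between -0.077 and -0.013 m and x of green_stamp in the frame of stamp_tray between -0.032 and 0.032 m and y of green_stamp in the frame of stamp_tray between 0.013 and 0.077 m)) and x of drive in the frame of drive_bay between -0.018 and 0 m and y of drive in the frame of drive_bay between -0.015 and 0.015 m and z of drive in the frame of drive_bay between -0.004 and 0.005 m and angle between the x axis of drive and the x axis of drive_bay, either way round below 0.25 rad); the robot touches nothing.
It fails at once if the flask or the disc cases are shifted by more than 20 mm or the flask tipped (distance of any of flask, disc_cases from where it was at the start of the episode above 0.02 m or angle between flask's own z axis and vertical above 0.2 rad).
It also fails if it takes over 128 s, if anything falls off the work surface, if the arm or the gripper's body presses on something with over 40 N, if the wrist force passes 120 N, or if a joint passes its speed limit or range.

## Working session

There is one attempt and no reset: what is moved stays moved. The work goes in short steps, Python scripts to look and compute and a shell command to move; the robot and the scene stay as the last step left them, time stands still between calls to the robot, and variables do not carry over. Pictures are saved under pics/ and viewed, at most 14 in all, crops included, and the job is handed in when it is done.

```bash
ls; mkdir -p pics
python3 - <<'E'
from plant import manip
import cv2,numpy as np
s=manip.get_state();print(s)
for n in("scene","top"):
    p,d=manip.read_camera(n);cv2.imwrite(f"pics/{n}0.png",p[...,::-1]);np.savez(f"{n}0.npz",p=p,d=d)
    print(n,manip.calibration(n),(d==0).mean())
print(manip.calibration("wrist"))
E
```

```text
pics
{'time': 0.0, 'joint_positions': array([-1.32229228e+00,  3.78051079e-01,  7.96320698e-02,  1.27441087e+00,
        5.78205630e-06,  1.46048373e+00]), 'joint_velocities': array([ 0.00042817,  0.00013997,  0.0019095 , -0.00015654, -0.00069377,
       -0.0010558 ]), 'joint_efforts': array([ 2.47892167e-04, -4.63605344e+01,  2.69874215e+01,  2.07128318e-02,
       -2.82577394e-04,  1.19206021e-06]), 'position': array([ 0.20175851, -0.53773817,  0.23037012]), 'tcp_rot': array([[ 9.36313093e-01,  3.51165982e-01, -4.94555300e-04],
       [ 3.51166256e-01, -9.36311044e-01,  1.97250246e-03],
       [ 2.29618176e-04, -2.02055102e-03, -9.99997932e-01]]), 'ft_force': array([0.29232435, 0.27263698, 0.28181329]), 'torque': array([-0.00840632,  0.05344384,  0.04735715]), 'finger_force': 0.0, 'width': 0.08519415609931934}
scene {'vfov': 47.469390060381, 'cx': 255.11897170532274, 'cy': 188.80036495366636, 'view': array([[-6.93447337e-01,  7.20507212e-01, -3.84550773e-04,
         4.33015315e-01],
       [ 5.63827944e-01,  5.42319977e-01, -6.22886099e-01,
        -2.82178167e-01],
       [-4.485
[... 160 characters left out ...]
0037892659505208335
top {'vfov': 56.93926256693712, 'cx': 253.2314352479578, 'cy': 195.20640582205112, 'view': array([[ 0.02769468, -0.99911222,  0.03174549, -0.07187933],
       [-0.9890941 , -0.03198509, -0.14377002,  0.53470325],
       [ 0.14465776, -0.02741761, -0.98910182,  1.04740032],
       [ 0.        ,  0.        ,  0.        ,  1.        ]])} 0.00390625
{'vfov': 68.96200835009982, 'cx': 261.30615028304373, 'cy': 190.4050289912511, 'view': array([[ 0.35168068, -0.93611832, -0.00178589, -0.57360737],
       [-0.88684153, -0.33377799,  0.31953772, -0.04075897],
       [-0.29972121, -0.11079145, -0.94757187,  0.38015768],
       [ 0.        ,  0.        ,  0.        ,  1.        ]])}
```

View pics/scene0.png

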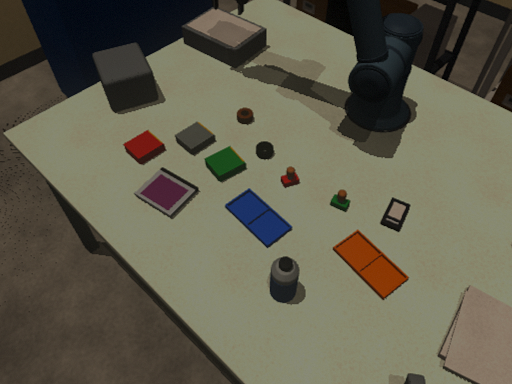

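View pics/top0.png

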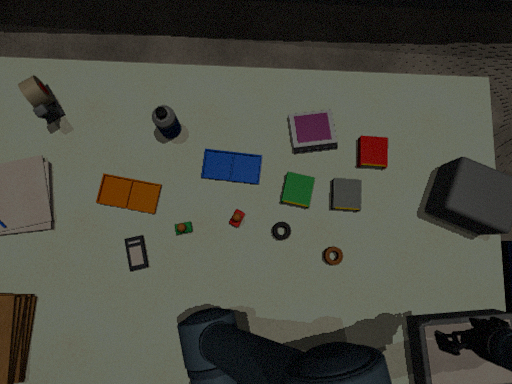

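The top view shows the orange tray (129,194), blue tray (232,167), green stamp (184,228), red stamp (237,217), black tape (281,231) and brown tape (333,256). The drive is at (136,253). The grey bay is at (346,194), with its yellow edge facing down (towards the robot). The green and red bays are decoys.

```bash
cat > h.py <<'E'
from plant import manip
import cv2,numpy as np
def ray(c,uv,z):
    f=192/np.tan(np.radians(c['vfov']/2));V=c['view'];R=V[:3,:3];o=-R.T@V[:3,3]
    uv=np.atleast_2d(np.asarray(uv,float))
    d=np.c_[(uv[:,0]-c['cx'])/f,(uv[:,1]-c['cy'])/f,np.ones(len(uv))]@R
    return o+d*((z-o[2])/d[:,2])[:,None]
def pix(c,P):
    f=192/np.tan(np.radians(c['vfov']/2));q=np.atleast_2d(P)@c['view'][:3,:3].T+c['view'][:3,3]
    return q[:,:2]/q[:,2:]*f+[c['cx'],c['cy']]
def cloud(c,d):
    f=192/np.tan(np.radians(c['vfov']/2));v,u=np.mgrid[:384,:512]
    q=np.stack([(u-c['cx'])/f*d,(v-c['cy'])/f*d,d],-1)-c['view'][:3,3]
    return q@c['view'][:3,:3]
def rect(P):
    (x,y),(w,h),a=cv2.minAreaRect((P[:,:2]*1000).astype(np.float32))
    if w<h:w,h,a=h,w,a+90
    return np.round([x,y,w,h,a if a<90 else a-180],1)  # mm, long axis angle
E
python3 - <<'E'
from h import *
z=np.load('top0.npz');c=manip.calibration('top');p,d=z['p'],z['d'];P=cloud(c,d)
hsv=cv2.cvtColor(p,cv2.COLOR_RGB2HSV)
print('desk z',np.median(P[260:300,150:300,2]))
W={'orange':(129,194,45),'blue':(232,167,45),'gstamp':(184,228,14),'rstamp':(237,217,14),'black':(281,231,16),'brown':(333,256,16),'drive':(136,253,24),'bay':(346,194,22),'flask':(166,121,25),'discs':(314,131,30)}
for n,(u,v,r) in W.items():
    m=np.zeros((384,512),bool);m[v-r:v+r,u-r:u+r]=1
    m&=(P[...,2]>.007)
    k,l,s,_=cv2.connectedComponentsWithStats(m.astype(np.uint8));m=l==1+np.argmax(s[1:,4])
    Q=P[m];print(n,rect(Q),m.sum(),'zmax',Q[:,2].max().round(3),'med',np.median(Q,0).round(3))
    t=Q[Q[:,2]>np.percentile(Q[:,2],90)-.004];print('   top',rect(t),len(t))
E
```

```text
desk z 0.0005040459678323516
orange [496.8 192.9 484.2 111.7  74.8] 360 zmax 1.115 med [0.535 0.333 0.013]
   top [496.7 191.8 482.1 111.1  74.7] 223
blue [532.1  23.2 296.1 183.6  -4.8] 337 zmax 1.115 med [0.635 0.016 0.014]
   top [532.   23.3 295.8 183.6  -4.9] 212
gstamp [431.6 156.   50.4  31.6 -76.7] 179 zmax 0.066 med [0.43  0.151 0.024]
   top [431.4 155.5  23.4  22.8 -61.3] 56
rstamp [467.   -7.6  49.9  32.1 -25.2] 171 zmax 0.066 med [ 0.464 -0.009  0.023]
   top [467.8  -7.1  21.4  20.9   1.9] 49
black [ 431.8 -146.1   52.9   52.   -88.1] 208 zmax 0.034 med [ 0.431 -0.145  0.028]
   top [ 431.8 -145.8   52.4   52.   -88.1] 136
brown [ 357.2 -179.6  306.1   51.7  -88.6] 237 zmax 1.115 med [ 0.361 -0.304  0.028]
   top [ 357.5 -179.5  305.8   51.2  -88.6] 150
drive [386.5 154.6 347.4  99.9 -76.2] 632 zmax 1.115 med [0.352 0.294 0.016]
   top [386.2 153.7 345.9  98.7 -76.3] 473
bay [ 502.6 -205.1  417.6  121.   -71.6] 922 zmax 1.115 med [ 0.551 -0.346  0.032]
   top [ 503.1 -204.6  419.   115.7  -70.7] 682
flask [587.5  91.5 473.5  66.7  37.5] 680 zmax 1.115 med [0.736 0.207 0.119]
   top [576.1  93.9 459.7  30.5  35.1] 102
discs [ 595.4 -192.   513.7  181.8  -18.1] 1741 zmax 1.115 med [ 0.754 -0.243  0.022]
   top [ 594.7 -189.9  512.   175.7  -18.3] 1254
```

Run:
```python
from h import *
z=np.load('top0.npz');c=manip.calibration('top');p,d=z['p'],z['d'];P=cloud(c,d)
hsv=cv2.cvtColor(p,cv2.COLOR_RGB2HSV)
H,S,V=[hsv[...,i].astype(int) for i in range(3)]
def big(m):
    k,l,s,_=cv2.connectedComponentsWithStats(m.astype(np.uint8));return l==1+np.argmax(s[1:,4])
def win(u,v,r):
    m=np.zeros((384,512),bool);m[v-r:v+r,u-r:u+r]=1;return m&(d>0)
def uv(m): return np.argwhere(m)[:,::-1]
m=big(win(129,194,45)&(H<22)&(S>150));print('orange',rect(ray(c,uv(m),.010)))
m=big(win(232,167,45)&(H>100)&(S>150)&(V>60));print('blue',rect(ray(c,uv(m),.010)))
for n,(u,v,r),h in(('brown',(333,256,16),.008),('drive',(136,253,24),.007),('bay',(346,194,24),.02),('flask',(166,121,25),.03),('discs',(314,131,30),.01)):
    m=big(win(u,v,r)&(P[...,2]>h)&(P[...,2]<.2));Q=P[m]
    Q=Q[Q[:,2]>np.median(Q[:,2])-.008];print(n,rect(Q),np.median(Q,0).round(3))
m=win(346,194,24)&(H>15)&(H<35)&(S>120);print('yellow',m.sum(),rect(ray(c,uv(m),.029)))
```

```text
orange [534.7 333.4 185.8  94.6  80.8]
blue [633.4  16.1 182.4  93.9  85.2]
brown [ 360.5 -306.1   53.1   51.3  -88.4] [ 0.361 -0.307  0.028]
drive [352.  295.1  99.9  58.1  14. ] [0.351 0.294 0.016]
bay [ 552.4 -349.1   96.6   89.6   -2.6] [ 0.552 -0.348  0.032]
flask [749.1 216.6  64.3  63.2 -86.7] [0.743 0.211 0.128]
discs [ 756.6 -242.8  142.9  131.5  -80.5] [ 0.756 -0.241  0.022]
yellow 49 [ 514.1 -333.1  101.2   38.7   59.9]
```

```bash
cat > go.py <<'E'
import sys
from h import *
def st():
    s=manip.get_state();R=s['tcp_rot'];return s,s['position'],R,np.degrees(np.arctan2(R[1,0],R[0,0]))
if __name__=='__main__':
    x,y,z,psi=map(float,sys.argv[1:])   # mm, deg
    s,p,R,ps=st()
    sp=(ps-psi+180)%360-180
    print('shift tool mm',(R.T@(np.array([x,y,z])/1000-p)*1000).round(1),'after-spin axes',end=' ')
    a=np.radians(psi);R2=np.array([[np.cos(a),np.sin(a),0],[np.sin(a),-np.cos(a),0],[0,0,-1]])
    print((R2.T@(np.array([x,y,z])/1000-p)*1000).round(1),'spin',round(sp,1),'psi',round(ps,1),'j',s['joint_positions'].round(2),'t',s['time'])
E
python3 go.py 360.5 -306 100 85
```

```text
shift tool mm [ 230.  -161.1  130.8] after-spin axes [244.8 137.9 130.4] spin -64.4 psi 20.6 j [-1.32  0.38  0.08  1.27 -0.    1.46] t 0.1
```

```bash
python3 -m creep '[0,38.5,-27,22,0, 0,38.5,-27,22,0, 0,38.5,-27,22,0, 0,38.5,-27,22,0, 0,38,-26.5,22,0, 0,38,-26.5,21,0, 0,0,0,0,-10.7, 0,0,0,0,-10.7, 0,0,0,0,-10.7, 0,0,0,0,-10.7, 0,0,0,0,-10.7, 0,0,0,0,-10.7]'; python3 go.py 360.5 -306 8 85
```

```text
time: 1.6
position: [0.3604, -0.3065, 0.0999]
tcp_rot: [[0.085, 0.996, -0.001], [0.996, -0.085, 0.001], [0.001, -0.001, -1.0]]
ft_force: [-0.2, 0.2, -0.8]
width: 0.0853
finger_force: 0.0
shift tool mm [ 0.5  0.1 91.9] after-spin axes [ 0.5  0.  91.9] spin 0.1 psi 85.1 j [-0.84  0.26 -0.44  0.87 -0.    0.82] t 1.6
```

```bash
python3 -m creep '[0,0,0,40,0, 0,0,0,32,0, 0,0,0,20,0, 0,0,0,0,0, 1,0,0,0,0, 1,0,0,0,0, 1,0,0,0,0, 1,0,0,0,0, 1,0,0,0,0, 1,0,0,-40,0, 1,0,0,-40,0]'; python3 go.py 637 61 100 85
```

```text
time: 2.98
position: [0.3607, -0.3068, 0.0898]
tcp_rot: [[0.091, 0.996, 0.0], [0.996, -0.091, -0.0], [-0.0, 0.0, -1.0]]
ft_force: [0.4, -0.7, -0.1]
width: 0.0536
finger_force: 63.7
shift tool mm [391.6 241.6 -10.2] after-spin axes [390.5 243.2 -10.2] spin -0.2 psi 84.8 j [-0.84  0.27 -0.45  0.84 -0.    0.82] t 2.975
```

```bash
python3 -m creep '[1,43.5,27,-2,0, 1,43.5,27,-2,0, 1,43.5,27,-2,0, 1,43.5,27,-2,0, 1,43.5,27,-2,0, 1,43.5,27,0,0, 1,43.5,27,0,0, 1,43.5,26.5,0,0, 1,43.5,26,0,0, 1,0,0,0,0]'; python3 go.py 637 61 12.5 85
```

```text
time: 4.22
position: [0.6392, 0.0639, 0.0989]
tcp_rot: [[0.087, 0.996, 0.003], [0.996, -0.087, 0.001], [0.001, 0.003, -1.0]]
ft_force: [-0.7, -0.1, -0.0]
width: 0.0533
finger_force: 63.7
shift tool mm [-3.2 -2.2 86.4] after-spin axes [-3.1 -1.9 86.4] spin 0.0 psi 85.0 j [0.   0.57 0.05 1.04 0.   1.66] t 4.225
```

Run:
```python
from h import *
p,d=manip.read_camera('wrist');cv2.imwrite('pics/w1.png',p[...,::-1])
```

```text
(no output)
```

View pics/w1.png

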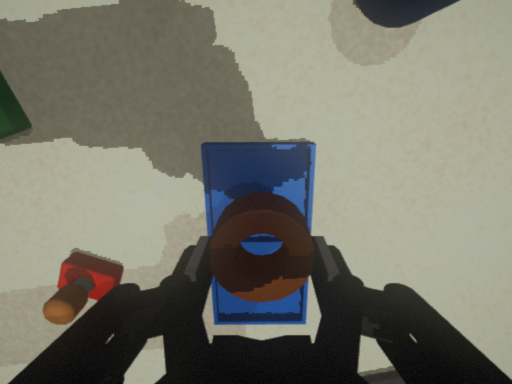

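The held brown tape is level at (262,245) above the blue tray, which spans (203..315, 142..323). I'll check the geometry numerically before lowering.

Run:
```python
from h import *
c=manip.calibration('wrist');V=c['view'];print('cam',-V[:3,:3].T@V[:3,3],'up',-V[1,:3])
for P in([.637,.061,.004],[.630,-.029,.004],[.467,-.007,.06],[.745,.213,.1],[.756,-.243,.02],[.639,.064,.105]):print(P,pix(c,P).round())
print(ray(c,[[203,142],[315,142],[306,323],[214,323]],.014).round(3))
```

```text
cam [0.64575596 0.14485309 0.24047532] up [ 0.08383756  0.94378847 -0.31974144]
[0.637, 0.061, 0.004] [[260. 195.]]
[0.63, -0.029, 0.004] [[261. 280.]]
[0.467, -0.007, 0.06] [[ 56. 316.]]
[0.745, 0.213, 0.1] [[ 500. -112.]]
[0.756, -0.243, 0.02] [[383. 433.]]
[0.639, 0.064, 0.105] [[262. 251.]]
[[ 0.596  0.114  0.014]
 [ 0.686  0.106  0.014]
 [ 0.672 -0.077  0.014]
 [ 0.579 -0.069  0.014]]
```

```bash
python3 -m creep '[1,-3,-2,30,0, 1,0,0,30,0, 1,0,0,18,0, 1,0,0,8,0, 1,0,0,0,0, 0,0,0,0,0, 0,0,0,0,0, 0,0,0,0,0, 0,0,0,-30,0, 0,0,0,-55,0]'; python3 go.py 432 -146 60 85
```

```text
time: 5.52
position: [0.6323, 0.058, 0.0954]
tcp_rot: [[0.091, 0.996, -0.006], [0.996, -0.091, -0.0], [-0.001, -0.006, -1.0]]
ft_force: [1.5, -0.7, 0.1]
width: 0.0851
finger_force: 0.0
shift tool mm [-221.5 -180.6   36.7] after-spin axes [-220.7 -181.7   35.4] spin -0.2 psi 84.8 j [-0.01  0.57  0.03  1.04 -0.    1.65] t 5.525
```

```bash
python3 -m creep '[0,-37,-30,0,0, 0,-37,-30,0,0, 0,-37,-30,0,0, 0,-37,-30,0,0, 0,-37,-30,0,0, 0,-36.5,-30.5,0,0, 0,0,0,35,0, 0,0,0,0,0]'; python3 go.py 432 -146 8 85
```

```text
time: 6.52
position: [0.4323, -0.1453, 0.0607]
tcp_rot: [[0.092, 0.996, -0.004], [0.996, -0.092, 0.002], [0.002, -0.004, -1.0]]
ft_force: [-0.1, -0.1, 0.5]
width: 0.0854
finger_force: 0.0
shift tool mm [-0.8 -0.  52.7] after-spin axes [-0.7 -0.3 52.7] spin -0.3 psi 84.7 j [-0.46  0.28 -0.53  0.76  0.    1.2 ] t 6.525
```

```bash
python3 -m creep '[0,-1,0,35,0, 0,0,0,18,0, 0,0,0,0,0, 1,0,0,0,0, 1,0,0,0,0, 1,0,0,0,0, 1,0,0,0,0, 1,0,0,0,0, 1,0,0,-45,0, 1,0,0,-45,0, 1,0,0,0,0]'; python3 go.py 630 -29 100 85
```

```text
time: 7.9
position: [0.4382, -0.1486, 0.1036]
tcp_rot: [[0.091, 0.996, 0.008], [0.996, -0.091, -0.004], [-0.003, 0.009, -1.0]]
ft_force: [0.6, 0.6, -0.7]
width: 0.053
finger_force: 64.1
shift tool mm [136.7 180.1   4.7] after-spin axes [135.9 180.7   3.6] spin -0.2 psi 84.8 j [-0.46  0.23 -0.47  0.86 -0.    1.2 ] t 7.9
```

```bash
python3 -m creep '[1,34,45,0,0, 1,34,45,0,0, 1,34,45,0,0, 1,34,45,0,0, 1,0,0,0,0, 1,0,0,0,0]'; python3 go.py 630 -29 13 85
```

```text
time: 8.65
position: [0.6251, -0.028, 0.0982]
tcp_rot: [[0.091, 0.996, -0.003], [0.996, -0.091, -0.0], [-0.0, -0.003, -1.0]]
ft_force: [0.0, -0.3, -0.8]
width: 0.053
finger_force: 64.1
shift tool mm [-0.5  5.2 85.1] after-spin axes [-0.6  5.  85.2] spin -0.2 psi 84.8 j [-0.15  0.55 -0.    1.02 -0.    1.52] t 8.65
```

Next: the red stamp at (467,-7).

```bash
python3 -m creep '[1,0,5,30,0, 1,0,0,30,0, 1,0,0,18,0, 1,0,0,7,0, 1,0,0,0,0, 0,0,0,0,0, 0,0,0,0,0, 0,0,0,0,0, 0,0,0,-50,0, 0,0,0,-60,0, 0,0,0,0,0]'; python3 go.py 467 -7.5 120 150
python3 - <<'E'
from h import *
p,d=manip.read_camera('wrist');cv2.imwrite('pics/w2.png',p[...,::-1])
E
```

```text
time: 10.02
position: [0.6358, -0.0291, 0.1304]
tcp_rot: [[0.091, 0.996, 0.011], [0.996, -0.091, -0.002], [-0.001, 0.012, -1.0]]
ft_force: [-0.2, 0.0, -0.0]
width: 0.0857
finger_force: 0.0
shift tool mm [   6.1 -170.1    8.5] after-spin axes [156.9 -65.7  10.4] spin -65.2 psi 84.8 j [-0.15  0.53  0.06  1.09 -0.    1.52] t 10.025
```

View pics/w2.png

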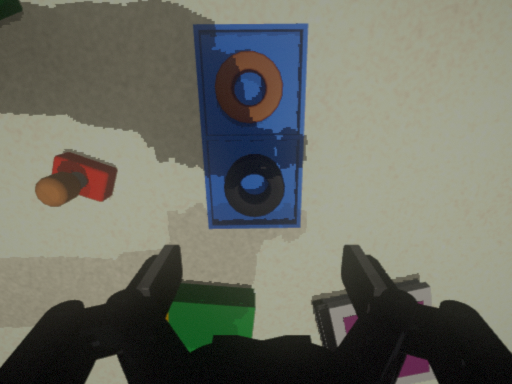

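Both tapes lie flat and centred in their compartments, at (249,87) and (254,185). The red stamp stands at (75,180).

```bash
python3 -m creep '[0,2,-57,0,0, 0,2,-57,0,0, 0,2,-56,0,0, 0,0,0,0,0, 0,0,0,0,0]'; python3 go.py 467.5 -7.3 28 85
python3 - <<'E'
from h import *
c=manip.calibration('wrist')
p,d=manip.read_camera('wrist');P=cloud(c,d);m=(d>0)&(P[...,2]>.05)&(P[...,2]<.08)&(np.hypot(P[...,0]-.467,P[...,1]+.007)<.04)
print(m.sum(),rect(P[m]))
E
```

```text
time: 10.7
position: [0.4624, -0.0069, 0.1236]
tcp_rot: [[0.091, 0.996, -0.0], [0.996, -0.091, -0.0], [-0.0, -0.0, -1.0]]
ft_force: [0.7, 0.1, 0.6]
width: 0.0857
finger_force: 0.0
shift tool mm [ 0.1  5.1 95.6] after-spin axes [ 0.1  5.1 95.6] spin -0.2 psi 84.8 j [-0.15  0.22 -0.43  0.92 -0.    1.51] t 10.7
800 [469.1  -3.4  25.   24.2  -3.4]
```

```bash
python3 -m creep '[0,2,6,35,0, 0,0,0,35,0, 0,0,0,25,0, 0,0,0,0,0, 1,0,0,0,0, 1,0,0,0,0, 1,0,0,0,0, 1,0,0,0,0, 1,0,0,0,0, 1,0,0,0,0, 1,0,0,-40,0, 1,0,0,-50,0]'; python3 go.py 542 378 118 85
```

```text
time: 12.25
position: [0.467, -0.0053, 0.1191]
tcp_rot: [[0.091, 0.996, -0.004], [0.996, -0.091, 0.0], [-0.0, -0.004, -1.0]]
ft_force: [1.2, 0.2, -0.2]
width: 0.0238
finger_force: 59.3
shift tool mm [388.6  39.6   1. ] after-spin axes [388.4  41.3   1.1] spin -0.2 psi 84.8 j [-0.15  0.23 -0.42  0.92 -0.    1.52] t 12.25
```

```bash
python3 -m creep '[1,55.5,6,0,0, 1,55.5,6,0,0, 1,55.5,6,0,0, 1,55.5,6,0,0, 1,55.5,6,0,0, 1,55.5,6,0,0, 1,55.5,6,0,0, 1,0,0,0,0, 1,0,0,0,0]'; python3 go.py 542 378 33 85
```

```text
time: 13.38
position: [0.5455, 0.377, 0.1185]
tcp_rot: [[0.091, 0.996, -0.001], [0.996, -0.091, -0.001], [-0.002, -0.001, -1.0]]
ft_force: [-0.7, -1.1, -0.4]
width: 0.0241
finger_force: 59.4
shift tool mm [ 0.8 -3.5 85.5] after-spin axes [ 0.6 -3.5 85.5] spin -0.2 psi 84.8 j [ 0.51  0.61  0.16  1.12 -0.    2.17] t 13.375
```

```bash
python3 -m creep '[1,0,-3,35,0, 1,0,0,30,0, 1,0,0,15,0, 1,0,0,6,0, 1,0,0,0,0, 1,0,0,0,0, 0,0,0,0,0, 0,0,0,0,0, 0,0,0,0,0, 0,0,0,-45,0, 0,0,0,-50,0]'; python3 go.py 431.5 155.5 120 85
```

```text
time: 14.75
position: [0.5421, 0.3773, 0.1281]
tcp_rot: [[0.091, 0.996, -0.002], [0.996, -0.091, -0.001], [-0.002, -0.002, -1.0]]
ft_force: [0.3, 0.1, 0.0]
width: 0.0854
finger_force: 0.0
shift tool mm [-230.9  -89.9    8.7] after-spin axes [-230.6  -90.9    8.1] spin -0.2 psi 84.8 j [ 0.51  0.6   0.17  1.14 -0.    2.17] t 14.75
```

```bash
python3 -m creep '[0,-46,-18,0,0, 0,-46,-18,0,0, 0,-46,-18,0,0, 0,-46,-18,0,0, 0,-46,-18,5,0, 0,0,0,0,0, 0,0,0,0,0]'
python3 - <<'E'
from h import *
c=manip.calibration('wrist')
p,d=manip.read_camera('wrist');P=cloud(c,d);m=(d>0)&(P[...,2]>.05)&(P[...,2]<.08)&(np.hypot(P[...,0]-.431,P[...,1]-.155)<.04)
r=rect(P[m]);print(m.sum(),r)
cv2.imwrite('pics/w3.png',p[...,::-1])
import subprocess;print(subprocess.getoutput(f'python3 go.py {r[0]} {r[1]} 28 85'))
E
```

```text
time: 15.62
position: [0.4332, 0.1573, 0.1237]
tcp_rot: [[0.092, 0.996, 0.001], [0.996, -0.092, 0.001], [0.001, 0.001, -1.0]]
ft_force: [0.9, 0.5, 0.3]
width: 0.0855
finger_force: 0.0
805 [433.4 160.1  25.1  24.7 -41.7]
shift tool mm [ 2.3 -0.6 95.8] after-spin axes [ 2.4 -0.4 95.8] spin -0.2 psi 84.8 j [ 0.21  0.22 -0.43  0.92  0.    1.87] t 15.675
```

View pics/w3.png

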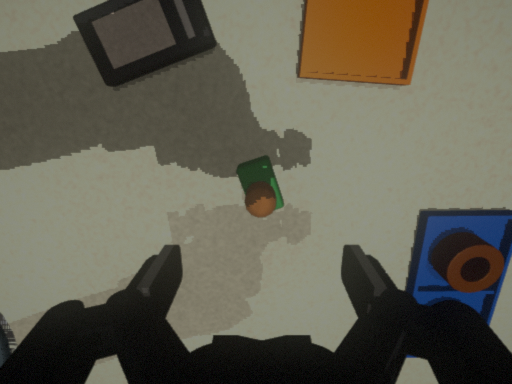

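The green stamp is upright at (260,190), between the open fingers. The drive is at (145,40).

```bash
python3 -m creep '[0,2,0,35,0, 0,0,0,35,0, 0,0,0,25,0, 0,0,0,0,0, 1,0,0,0,0, 1,0,0,0,0, 1,0,0,0,0, 1,0,0,0,0, 1,0,0,0,0, 1,0,0,0,0, 1,0,0,-40,0, 1,0,0,-50,0]'; python3 go.py 527.5 289 118 85
```

```text
time: 17.18
position: [0.4312, 0.1586, 0.1184]
tcp_rot: [[0.092, 0.996, -0.003], [0.996, -0.092, -0.001], [-0.001, -0.003, -1.0]]
ft_force: [0.5, -0.3, -0.1]
width: 0.0243
finger_force: 59.1
shift tool mm [1.387e+02 8.400e+01 1.000e-01] after-spin axes [138.3  84.6   0.4] spin -0.3 psi 84.7 j [ 0.21  0.22 -0.44  0.91 -0.    1.88] t 17.175
```

```bash
python3 -m creep '[1,46,28,0,0, 1,46,28,0,0, 1,46,28,0,0, 1,0,0,0,0, 1,0,0,0,0]'; python3 go.py 527.5 289 33 85
```

```text
time: 17.8
position: [0.5281, 0.2882, 0.1177]
tcp_rot: [[0.091, 0.996, -0.002], [0.996, -0.091, -0.001], [-0.001, -0.001, -1.0]]
ft_force: [-0.4, 0.3, -1.0]
width: 0.0236
finger_force: 59.2
shift tool mm [ 0.9 -0.5 84.7] after-spin axes [ 0.8 -0.6 84.7] spin -0.2 psi 84.8 j [ 0.39  0.49 -0.05  1.04 -0.    2.06] t 17.8
```

```bash
python3 -m creep '[1,0,0,35,0, 1,0,0,30,0, 1,0,0,14,0, 1,0,0,6,0, 1,0,0,0,0, 1,0,0,0,0, 0,0,0,0,0, 0,0,0,0,0, 0,0,0,0,0, 0,0,0,-45,0, 0,0,0,-60,0]'; python3 go.py 317 286 140 194
```

```text
time: 19.18
position: [0.5273, 0.2881, 0.1376]
tcp_rot: [[0.091, 0.996, -0.004], [0.996, -0.091, -0.002], [-0.002, -0.004, -1.0]]
ft_force: [1.5, 0.6, 0.2]
width: 0.0854
finger_force: 0.0
shift tool mm [ -21.3 -209.2   -1.5] after-spin axes [204.5  48.9  -2.4] spin -109.2 psi 84.8 j [ 0.39  0.47 -0.02  1.08 -0.    2.06] t 19.175
```

```bash
python3 -m creep '[0,-5,-52,0,0, 0,-5,-52,0,0, 0,-5,-52,0,0, 0,-6,-53,0,0, 0,0,0,0,-10.7, 0,0,0,0,-10.7, 0,0,0,0,-10.7, 0,0,0,0,-10.7, 0,0,0,0,-10.7, 0,0,0,0,-10.7, 0,0,0,0,-10.7, 0,0,0,0,-10.7]'; python3 -m creep '[0,0,0,0,-10.7, 0,0,0,0,-10.7, 0,0,0,0,-2, 0,0,0,0,0, 0,0,0,0,0]'
python3 - <<'E'
from h import *
c=manip.calibration('wrist')
p,d=manip.read_camera('wrist');P=cloud(c,d)
m=((d>0)&(P[...,2]>.008)&(P[...,2]<.024)&(np.hypot(P[...,0]-.352,P[...,1]-.295)<.08)).astype(np.uint8)
k,l,s,_=cv2.connectedComponentsWithStats(m);m=l==1+np.argmax(s[1:,4])
r=rect(P[m]);print(m.sum(),r)
a=np.radians(r[4]);x,y=r[:2]-36*np.array([np.cos(a),np.sin(a)])
cv2.imwrite('pics/w4.png',p[...,::-1])
import subprocess;print(subprocess.getoutput(f'python3 go.py {x} {y} -1 {r[4]+180}'))
E
```

```text
time: 20.68
position: [0.3188, 0.2869, 0.1384]
tcp_rot: [[-0.987, 0.161, 0.0], [0.161, 0.987, 0.0], [-0.0, 0.0, -1.0]]
ft_force: [0.0, -0.8, 0.2]
width: 0.0855
finger_force: 0.0
time: 21.3
position: [0.3188, 0.2869, 0.1383]
tcp_rot: [[-0.972, -0.236, 0.0], [-0.236, 0.972, -0.0], [-0.0, -0.0, -1.0]]
ft_force: [-0.3, 0.2, 0.0]
width: 0.0851
finger_force: 0.0
4832 [352.6 298.9 100.   56.1  14.2]
shift tool mm [  0.3   3.4 139.3] after-spin axes [  0.3   3.4 139.3] spin -0.5 psi -166.3 j [ 0.58  0.14 -0.48  0.95 -0.    0.35] t 21.35
```

View pics/w4.png

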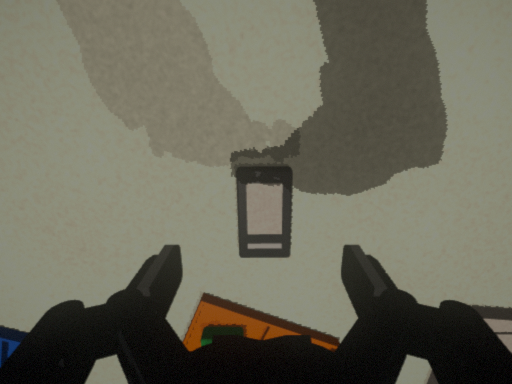

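The drive is at (265,210), aligned between the fingers.

```bash
python3 -m creep '[0,0,3,50,-0.5, 0,0,0,50,0, 0,0,0,30,0, 0,0,0,8,0, 0,0,0,0,0, 1,0,0,0,0, 1,0,0,0,0, 1,0,0,0,0, 1,0,0,0,0, 1,0,0,0,0]'; python3 -m creep '[1,0,0,-15,0,1,0,0,-40,0,1,0,0,-45,0,1,0,0,0,0]'
python3 - <<'E'
from h import *
c=manip.calibration('wrist')
p,d=manip.read_camera('wrist');cv2.imwrite('pics/w5.png',p[...,::-1])
import subprocess;print(subprocess.getoutput(f'python3 go.py 400 -100 100 177.4'))
E
```

```text
time: 22.6
position: [0.3194, 0.2906, 0.0019]
tcp_rot: [[-0.969, -0.246, 0.003], [-0.246, 0.969, 0.001], [-0.003, 0.001, -1.0]]
ft_force: [-1.2, -1.7, 7.1]
width: 0.0544
finger_force: 63.1
time: 23.1
position: [0.321, 0.2918, 0.1041]
tcp_rot: [[-0.969, -0.246, 0.007], [-0.246, 0.969, 0.005], [-0.008, 0.003, -1.0]]
ft_force: [0.1, 0.3, -0.9]
width: 0.0542
finger_force: 63.9
shift tool mm [  18.5 -398.7    1.4] after-spin axes [ -97.9 -386.9    2.2] spin 16.9 psi -165.7 j [ 0.59  0.18 -0.54  0.84 -0.    0.34] t 23.15
```

View pics/w5.png

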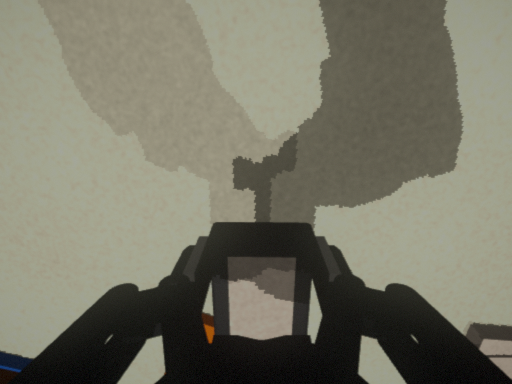

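The drive is held level. I'll move towards the bay and stop beside it for a closer look.

```bash
python3 go.py 440 -190 150 177.4
```

```text
shift tool mm [   1.6 -495.7  -48.6] after-spin axes [-141.9 -475.   -47.8] spin 16.9 psi -165.7 j [ 0.59  0.18 -0.54  0.84 -0.    0.34] t 23.15
```

```bash
python3 -m creep '[1,0,-49.5,-5,0, 1,0,-49.5,-5,0, 1,0,-49.5,-5,0, 1,0,-49.5,-5,0, 1,0,-49.5,-5,0, 1,0,-49.5,-5,0, 1,0,-49.5,-5,0, 1,0,-49.5,-5,0, 1,0,-49.5,-5,0, 1,0,-49.5,-3,0, 1,0,0,0,8.5, 1,0,0,0,8.4]'; python3 -m creep '[1,0,0,0,0,1,0,0,0,0,1,0,0,0,0]'
python3 - <<'E'
from h import *
c=manip.calibration('wrist')
p,d=manip.read_camera('wrist');P=cloud(c,d);cv2.imwrite('pics/w6.png',p[...,::-1])
m=((d>0)&(P[...,2]>.024)&(P[...,2]<.04)&(np.hypot(P[...,0]-.552,P[...,1]+.345)<.085)).astype(np.uint8)
k,l,s,_=cv2.connectedComponentsWithStats(m);m=l==1+np.argmax(s[1:,4])
v,u=np.nonzero(m);print(m.sum(),rect(P[m]),np.median(P[m],0),u.min(),u.max(),v.min(),v.max())
E
```

```text
time: 24.65
position: [0.439, -0.1902, 0.1466]
tcp_rot: [[-0.999, 0.053, -0.003], [0.053, 0.999, 0.002], [0.003, 0.001, -1.0]]
ft_force: [-0.9, 0.0, -1.5]
width: 0.0543
finger_force: 64.1
time: 25.02
position: [0.4398, -0.1896, 0.148]
tcp_rot: [[-0.999, 0.045, -0.0], [0.045, 0.999, 0.0], [0.0, 0.0, -1.0]]
ft_force: [0.5, 0.2, -1.9]
width: 0.0542
finger_force: 64.1
3345 [ 539.7 -344.6   89.3   72.8   87.9] [ 0.52775217 -0.34737514  0.03008366] 77 165 246 305
```

View pics/w6.png

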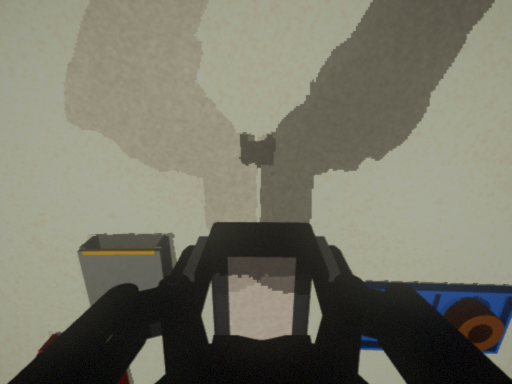

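Its yellow front edge runs from (80,252) to (170,250), with the opening towards me. The roof fit gives a bay centre near (550,-345), with yaw about -2.2°.

```bash
python3 go.py 406 -340 60 177.8
```

```text
shift tool mm [  27.1 -151.7   88.1] after-spin axes [  28.1 -151.5   88.1] spin -0.4 psi 177.4 j [-0.54  0.23 -0.35  1.   -0.   -0.49] t 25.075
```

```bash
python3 -m creep '[1,9,-50.5,0,-0.4, 1,9,-50.5,20,0, 1,9,-50.5,20,0, 1,0,0,24,0, 1,0,0,24,0, 1,0,0,0,0,1,0,0,0,0,1,0,0,0,0]'; python3 go.py 406 -340 6 177.8
python3 - <<'E'
from h import *
p,d=manip.read_camera('top');cv2.imwrite('pics/t7.png',cv2.resize(p[90:290,220:470,::-1],None,fx=3,fy=3,interpolation=2))
E
```

```text
time: 26.08
position: [0.4077, -0.3409, 0.0616]
tcp_rot: [[-0.999, 0.039, 0.002], [0.039, 0.999, -0.002], [-0.002, -0.002, -1.0]]
ft_force: [-0.7, -0.7, -0.7]
width: 0.0538
finger_force: 64.3
shift tool mm [ 1.8  0.9 55.6] after-spin axes [ 1.7  0.8 55.6] spin -0.0 psi 177.8 j [-0.82  0.4  -0.34  0.82 -0.   -0.78] t 26.075
```

View pics/t7.png

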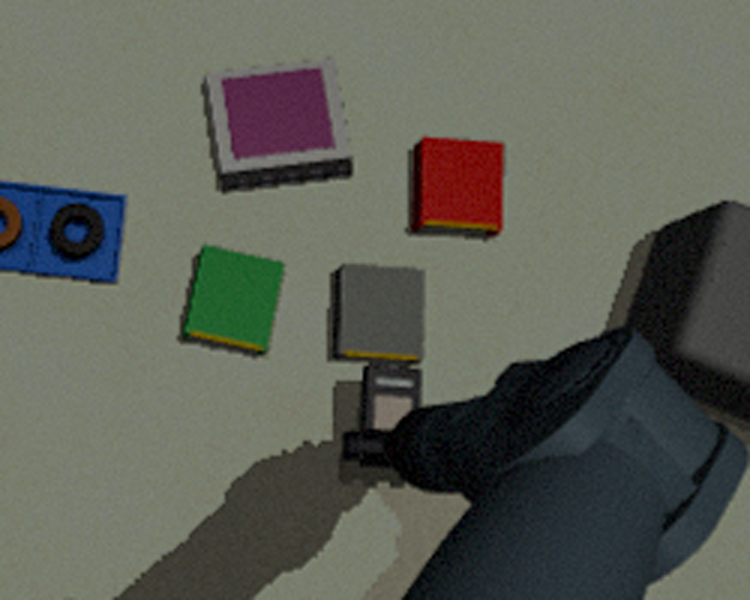

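The drive's front end at (395,375) lines up with the bay's yellow edge (341–418, 355) once parallax is allowed for. Next I lower it and insert.

```bash
python3 -m creep '[1,2,1,25,0, 1,0,0,20,0, 1,0,0,10,0, 1,0,0,0,0, 1,0,0,0,0]'; python3 go.py 406 -340 6 177.8;  python3 -m creep '[1,-15,0,0,0, 1,-15,0,0,0, 1,-10,0,0,0, 1,0,0,0,0, 1,0,0,0,0]'; python3 go.py 485 -343 5 177.8
```

```text
time: 26.75
position: [0.4054, -0.3397, 0.0062]
tcp_rot: [[-0.999, 0.039, 0.001], [0.039, 0.999, -0.001], [-0.001, -0.001, -1.0]]
ft_force: [1.1, -0.2, -1.1]
width: 0.0548
finger_force: 64.3
shift tool mm [-0.6 -0.3  0.2] after-spin axes [-0.6 -0.3  0.2] spin -0.0 psi 177.8 j [-0.82  0.47 -0.41  0.69 -0.   -0.78] t 26.75
time: 27.38
position: [0.4445, -0.3404, 0.0051]
tcp_rot: [[-0.999, 0.039, -0.001], [0.039, 0.999, 0.0], [0.001, 0.0, -1.0]]
ft_force: [-0.1, 0.3, -0.1]
width: 0.0539
finger_force: 64.3
shift tool mm [-40.5  -1.    0.1] after-spin axes [-40.5  -1.    0.1] spin -0.0 psi 177.8 j [-0.77  0.52 -0.32  0.73 -0.   -0.73] t 27.375
```

```bash
python3 -m creep '[1,-13,-0.5,0,0, 1,-13,-0.5,0,0, 1,-11,0,0,0, 1,0,0,0,0, 1,0,0,3,0, 1,0,0,0,0]'; python3 go.py 485 -343 5 177.8
```

```text
time: 28.12
position: [0.4815, -0.343, 0.0022]
tcp_rot: [[-0.999, 0.039, -0.0], [0.039, 0.999, 0.0], [0.0, 0.0, -1.0]]
ft_force: [0.4, 0.5, -0.0]
width: 0.0542
finger_force: 64.4
shift tool mm [-3.5  0.2 -2.8] after-spin axes [-3.5  0.2 -2.8] spin -0.1 psi 177.7 j [-0.73  0.57 -0.23  0.76  0.   -0.69] t 28.125
```

```bash
python3 -m creep '[0,0,0,0,0, 0,0,0,0,0, 0,0,0,0,0, 0,0,0,-50,0, 1,48,0,-10,0, 1,0,0,0,0, 1,0,0,0,0, 1,0,0,0,0, 1,0,0,0,0, 1,0,0,0,0]'; python3 go.py 440 -341 5 177.8
python3 - <<'E'
from h import *
c=manip.calibration('wrist')
p,d=manip.read_camera('wrist');cv2.imwrite('pics/w8.png',p[...,::-1])
E
```

```text
time: 29.38
position: [0.4341, -0.3412, 0.062]
tcp_rot: [[-0.999, 0.039, -0.0], [0.039, 0.999, 0.0], [0.0, 0.0, -1.0]]
ft_force: [-0.5, -0.1, 0.5]
width: 0.0001
finger_force: 0.0
shift tool mm [-5.9  0.4 57. ] after-spin axes [-5.9  0.4 57. ] spin -0.0 psi 177.8 j [-0.78  0.44 -0.28  0.85 -0.   -0.74] t 29.375
```

View pics/w8.png

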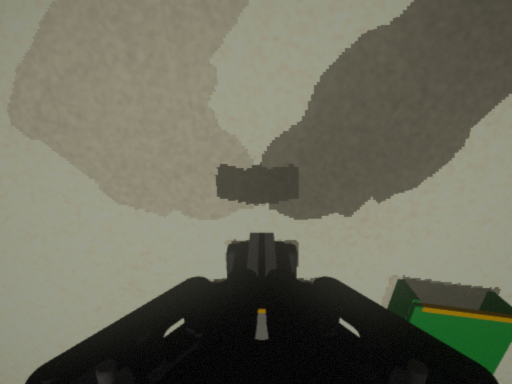

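The closed fingers are clear of the drive, which is hidden behind the gripper. I'll lower and push gently, watching the force.

```bash
python3 -m creep '[1,0,0,35,0, 1,0,0,22,0, 1,0,0,0,0, 1,-8,0,0,0, 1,-8,0,0,0, 1,-8,0,0,0]'; python3 -m creep '[1,-8,-0.5,0,0, 1,-6,0,0,0, 1,-4,0,0,0, 1,0,0,0,0]'
```

```text
time: 30.18
position: [0.4589, -0.3429, 0.0063]
tcp_rot: [[-0.999, 0.039, 0.001], [0.039, 0.999, -0.002], [-0.001, -0.002, -1.0]]
ft_force: [-1.0, -0.8, 0.5]
width: -0.0004
finger_force: 0.6
time: 30.68
position: [0.4762, -0.3434, 0.0052]
tcp_rot: [[-0.999, 0.039, 0.001], [0.039, 0.999, -0.0], [-0.001, 0.0, -1.0]]
ft_force: [0.7, 0.7, -0.8]
width: 0.0001
finger_force: 0.0
```

```bash
python3 -m creep '[1,-3,0,0,0, 1,-3,0,0,0, 1,0,0,0,0]'; python3 -m creep '[1,-2,0,0,0, 1,-2,0,0,0, 1,0,0,0,0]'
```

```text
time: 31.05
position: [0.482, -0.3437, 0.0053]
tcp_rot: [[-0.999, 0.039, 0.0], [0.039, 0.999, -0.0], [-0.0, -0.0, -1.0]]
ft_force: [-0.6, 0.4, -0.4]
width: -0.0001
finger_force: 0.0
time: 31.42
position: [0.4846, -0.3437, 0.0052]
tcp_rot: [[-0.999, 0.039, -0.002], [0.039, 0.999, -0.0], [0.002, -0.0, -1.0]]
ft_force: [-6.4, -0.8, 2.7]
width: 0.0001
finger_force: 2.6
```

The force has risen to 6 N at the expected home position. I'll back off and check.

```bash
python3 -m creep '[1,-1,0,0,0, 1,0,0,0,0, 1,20,0,0,0, 1,20,0,-20,0, 1,0,0,-60,0, 1,50,0,-60,0, 1,0,60,0,0, 1,0,60,0,0, 1,0,60,0,0, 1,0,0,0,0, 1,0,0,0,0]'
python3 - <<'E'
from h import *
c=manip.calibration('top')
p,d=manip.read_camera('top');P=cloud(c,d)
Z=P[...,2]
w=(abs(P[...,1]+.345)<.04)&(d>0)
for lo,hi in((.008,.022),(.025,.036)):
    m=w&(Z>lo)&(Z<hi)&(P[...,0]>.44)&(P[...,0]<.62);v,u=np.nonzero(m)
    if m.sum():print(m.sum(),P[m].min(0).round(3),P[m].max(0).round(3))
a=cv2.resize(p[140:260,80:380,::-1],None,fx=2.6,fy=2.6,interpolation=2)
b=cv2.resize(p[165:225,320:375,::-1],(275,300),interpolation=2);cv2.imwrite('pics/t9.png',cv2.copyMakeBorder(np.vstack([a,np.hstack([b,np.zeros((300,a.shape[1]-275,3),np.uint8)])])[:600],0,0,0,0,0))
E
```

```text
time: 32.8
position: [0.4148, -0.1612, 0.1337]
tcp_rot: [[-0.999, 0.038, 0.002], [0.038, 0.999, -0.001], [-0.002, -0.001, -1.0]]
ft_force: [1.1, -0.4, 0.3]
width: -0.0003
finger_force: 0.0
10 [ 0.571 -0.307  0.009] [ 0.598 -0.306  0.021]
534 [ 0.511 -0.385  0.025] [ 0.602 -0.305  0.036]
```

View pics/t9.png

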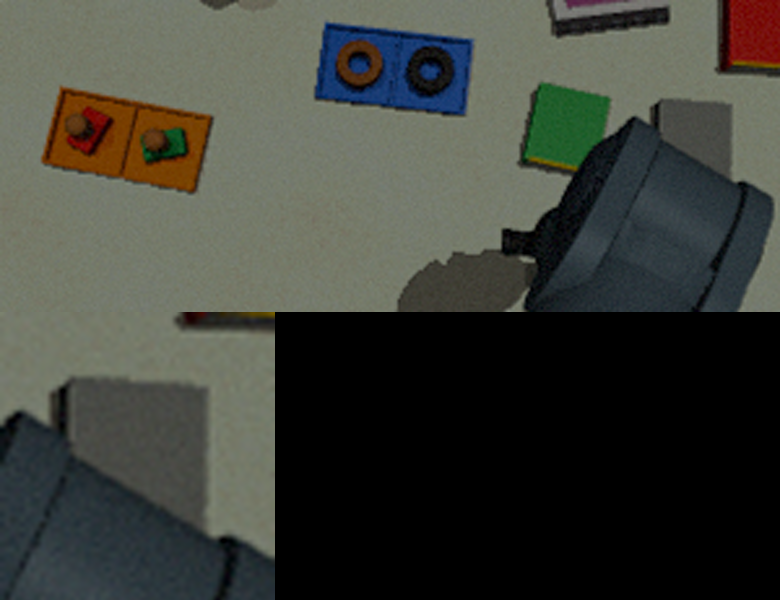

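Stamps and tapes all look right, but the arm blocks the bay front. I'll move away sideways and measure again.

```bash
python3 -m creep '[1,0,55,-10,0, 1,0,55,-10,0, 1,0,55,0,0, 1,0,55,0,0, 1,0,55,0,0, 1,0,0,0,0, 1,0,0,0,0]'
python3 - <<'E'
from h import *
c=manip.calibration('top')
p,d=manip.read_camera('top');P=cloud(c,d);Z=P[...,2];X=P[...,0]
w=(abs(P[...,1]+.345)<.06)&(d>0)
for lo,hi in((.007,.022),(.025,.036)):
    m=w&(Z>lo)&(Z<hi)&(X>.46)&(X<.62)&((hi>.03)|(X<.53));print(m.sum(),P[m].min(0).round(3),P[m].max(0).round(3),rect(P[m]))
b=cv2.resize(p[160:230,310:390,::-1],(480,420),interpolation=2);cv2.imwrite('pics/t10.png',b)
E
```

```text
time: 33.72
position: [0.4254, 0.113, 0.1532]
tcp_rot: [[-0.999, 0.04, 0.0], [0.04, 0.999, -0.001], [-0.0, -0.001, -1.0]]
ft_force: [-0.2, -0.1, 0.3]
width: 0.0
finger_force: 0.0
88 [ 0.494 -0.39   0.008] [ 0.529 -0.303  0.022] [ 502.8 -343.5   90.6   26.9   72.8]
845 [ 0.502 -0.394  0.025] [ 0.602 -0.304  0.036] [ 552.5 -348.7   96.9   89.3   -2.5]
```

View pics/t10.png

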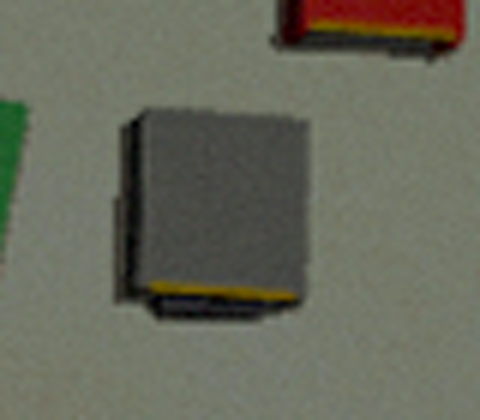

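The drive's rear end shows at (155–265, 312), straight, centred and about 8–10 mm out from the roof edge. That agrees with the contact force, so it is home.

```bash
python3 -c "
from plant import manip
print(manip.job_done())"
```

```text
the job is handed in; nothing more can be done
None
```

I handed the job in at about 34 s of the 128 s allowed: both stamps stand upright in the orange tray, both tapes lie flat in the blue tray, and the drive is home against the back wall of the grey bay; no verdict came back, but the last camera views and the push force agreed with this.

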